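# Gauge the pad of a hand rotary table

## Task

Run the rotary table's plate round by its upright crank handle, exactly one full turn anticlockwise as seen from above, so that the handle is back beside the index post where it began. Then take the plunger gauge out of its wooden rest and, holding it upright, press its plunger gently about half way in on the middle of the small raised round pad of the plate. Finish holding the gauge there like that, still gripped, and leave the other things on the table alone.

Things in the scene. Friction and masses are not known exactly. Their poses are not given: they have to be found in the camera images.
- rotary: Hand rotary table, fixed: round grey base 144 mm across with a small upright index post (44 mm high) beside the plate's rim, 94 mm from the axis. It carries a round steel plate 170 mm across whose top is 46 mm above the table. The origin is on the axis of the plate, at table height; z up, x towards the index post.
- plate (a joint): Angle of the plate (rad) about its upright axis: 0 at the start, with the handle beside the index post; grows anticlockwise seen from above, 6.283 is one full turn anticlockwise. A little friction (0.04 N m) keeps it where it is left; no stops within one turn.
- plate_center (a point): Centre of the plate's top face, on its axis, 46 mm above the table (a low 24 mm bolt head, 5 mm high, sits there).
- handle (a point): Point on the axis of the crank handle, 80 mm above the table and 60 mm from the plate's axis; moves with the plate. The handle is an upright black round grip, 22 mm in diameter, from 50 to 98 mm above the table, standing on the plate; it spins freely on its own pin, so it may be held with a steady wrist while the plate goes round.
- pad_top (a point): Centre of the flat top of the measuring pad, 50 mm above the table: a raised round brass pad, 22 mm in diameter and 4 mm high, on the plate, 58 mm from its axis, straight across from the handle; moves with the plate.
- rest: Fixed wooden block 72 x 72 x 55 mm with an upright through hole of 17 mm in its middle; origin at the centre of its underside. The gauge hangs in the hole, standing on the block's top.
- gauge: Plunger dial gauge, loose, 0.15 kg. Origin under its 22 x 30 mm foot, on the stem's axis; z up, x along the dial's axis. Case: upright disc 56 mm in diameter, 22 mm thick along x, centre 34 mm above the origin: pinch it across the 22 mm. A small cap ends 69 mm above the origin. Stem 12 mm wide, 22 mm down; the sprung plunger ends 44 mm down. In the rest the origin is 55 mm above the table.
- plunger (a joint): How far the plunger is pushed into the gauge (m): 0 fully out, 0.012 fully in. A soft spring: 0.6 N at the start, 2.4 N half in, 4.2 N fully in.
- plunger_tip (a point): Lowest point of the plunger's round 8 mm tip; 44 mm below the gauge's origin when fully out.
- arbor_spanner: Bystander: flat steel spanner 211 mm long, 8 mm thick, lying in front; origin at the centre of its underside.
- pencil: Bystander: flat carpenter's pencil 164 mm long, lying in front; origin under its middle.
- arbor_nut: Bystander: big hexagon nut 33 mm across, 14 mm high, lying in front; origin under its middle.
- tape_measure: Bystander: tape measure 37 x 89 x 66 mm standing to the right; origin under its middle.
- screw_pot: Bystander: small metal pot 68 mm across, 52 mm high, on the saw top at the back right; origin under its middle.
- glue_bottle: Bystander: glue bottle 197 mm high, 60 mm across, at the back right; origin under its middle.

How it is judged:
On the way, in this order (a step that is already met when the one before it is completed fails the run):
1. the plate has been turned half way round anticlockwise, the gauge still in its rest (value of joint plate above 3 rad and distance of gauge from where it was at the start of the episode below 0.02 m).
2. the plate has come full turn, the handle back beside the index post, the gauge still in its rest (value of joint plate between 6.08 and 6.48 rad and distance of gauge from where it was at the start of the episode below 0.02 m), for 0.2 s.
3. the gauge is lifted clear of its rest (height (world z) of gauge above 0.09 m and contact force between gauge and rest below 0.05 N and contact force between the fingers and gauge above 1 N), for 0.2 s.
At the end, for the whole second after the job is handed in: Plate one full turn anticlockwise from its start (within 0.2 rad). Gauge gripped and still, clear of its rest, upright within 0.12 rad, plunger tip within 7 mm of the pad's centre, pushed in 2.5 to 9.5 mm (of 12), pressing with 0.7 to 6 N; the arm keeps holding it so (value of joint plate between 6.06 and 6.5 rad and horizontal distance between plunger_tip and pad_top below 0.007 m and value of joint plunger between 0.0025 and 0.0095 m and contact force between gauge and rotary between 0.7 and 6 N and angle between gauge's own z axis and vertical below 0.12 rad and linear speed of gauge below 0.02 m/s and contact force between the fingers and gauge above 1 N and contact force between gauge and rest below 0.05 N); the arm keeps its last pose, push and grip.
It fails at once if the gauge is pressed or knocked hard against the rotary table (over 15 N) (contact force between gauge and rotary above 15 N).
It fails at once if a bystander is disturbed (distance of any of arbor_spanner, pencil, arbor_nut, tape_measure, screw_pot, glue_bottle from where it was at the start of the episode above 0.02 m).
It also fails if it takes over 72 s, if anything falls off the work surface, if the arm or the gripper's body presses on something with over 40 N, if the wrist force passes 120 N, or if a joint passes its speed limit or range.

## Robot

A 6-joint arm with a two-finger parallel gripper is mounted at the origin on a cart in front of the work surface, level with it; the furniture and walls round the work are solid. World frame = base frame: x ahead of the robot, y to its left, z up, the work surface at z = 0. Lengths are in m, angles in rad, forces in N, time in s.
With the tool pointing down it reaches from about 0.275 to 0.775 m from the base axis. Payload 14.6 kg.
Tool frame: the origin (TCP) lies at the very end of the fingers, on their centre line; the grasp point (between the pads) lies 19 mm behind it; z points along the fingers, y is the line along which they close (so a half turn about z gives the same grasp; the last joint's range is limited). The gripper opens to 85 mm and grips with 20 to 120 N. Pads are 22 mm wide; open, the fingers measure 114 mm over their backs; the gripper's body (76 mm by 85 mm) begins 54 mm behind the grasp point. The pads swing forward as they close: fully open they stand 13 mm farther back than shut.
Start: joints at [-1.462, 0.263, -0.048, 1.259, 0, 1.415], TCP at [0.137, -0.507, 0.231] pointing down, gripper open.
Joint ranges: [-2.65, 2.65], [-0.89, 1.7], [-1.18, 1.37], [-2.13, 2.11], [-1.35, 1.29], [-3.14, 3.14]. Speed limits (rad/s): [1.89, 1.89, 2.57, 2.79, 3.14, 3.14].

## Interface

Orientations are given as a rotation vector (axis times angle).
In Python, from station import env gives the robot as it stands.
- The arm moves only by the tool jog_arm, called after ">>>" as name(argument=value, ...), one argument or row to a line, values as JSON. Schema: {"type":"object","properties":{"deltas":{"type":"object","properties":{"aperture":{"type":"array","items":{"type":"number"},"minItems":1,"maxItems":20},"dx":{"type":"array","items":{"type":"number"},"minItems":1,"maxItems":20},"dy":{"type":"array","items":{"type":"number"},"minItems":1,"maxItems":20},"dz":{"type":"array","items":{"type":"number"},"minItems":1,"maxItems":20},"rx":{"type":"array","items":{"type":"number"},"minItems":1,"maxItems":20},"ry":{"type":"array","items":{"type":"number"},"minItems":1,"maxItems":20},"rz":{"type":"array","items":{"type":"number"},"minItems":1,"maxItems":20}},"additionalProperties":false,"required":["aperture","dx","dy","dz","rx","ry","rz"]},"only":{"type":"string"},"quiet":{"type":"boolean"},"lines":{"type":"string"}},"required":["deltas"],"additionalProperties":false}. deltas is an object with one list for each field, all of the same length, 1 to 20, a row being the entries at one place: aperture (the finger opening in m), dx, dy, dz (the shift in shares of the most that a row can go, 1 being 50 mm), rx, ry, rz (a rotation vector in parts of the range, where 1.0 means pi rad); each row shifts and turns the commanded pose from where the row before left it, along the tool's axes as they then stand; what a row does not reach is not made up. A row lasts 1/10 s, in which the tool goes at most 0.05 m and 0.15 rad, less where a joint would pass 70% of its speed; a pose out of reach is approached as far as the arm can. The fingers move at their own pace and stop on an object; the grip force is fixed at half the most. Time passes only in rows, so rows that do not move let the fingers close. The tool returns the time, the measured TCP pose, the force, the opening and the grip force at its end. only (a regular expression) keeps the lines of the reply that match it, lines (a string "A,B") keeps lines A to B, and quiet returns only ok. No shift or turn number may pass 1 either way. Input that does not fit is refused with a message, and nothing moves.
- env.state(): the state, without advancing time (a new reading comes with each control period).
- env.camera(name): name is "scene" or "top"; returns a dict with "image" (480x640x3 uint8, blue, green, red), "camera_matrix" (3x3 intrinsics, pixels), "extrinsics" (4x4, takes a point from camera to world coordinates). Camera axes: x right, y down, z forward; pixel columns grow to the right and rows downward; lengths in m; the calibration is good to about 2 mm. A picture is of the moment at which its call begins. There is no depth.
- env.close_job(): hands the job in; it is judged then, once.
The state is a dict: "time_s": time; "qpos": joint angles; "qvel": joint speeds; "joint_efforts": joint torques, N m; "eef_pos": TCP position; "ee_rot": TCP orientation; "contact_force": force on the tool from outside, world axes, zero at the start; "torque": the same for the moment, N m; "finger_gap": finger opening in m; "gripper_force": force on a finger pad.
Only numpy, scipy, OpenCV 4.12 (cv2) and the standard library are available. Lean on these libraries where they do the work, as an engineer would, in place of code of your own. Each camera call takes 0.05 s, during which the arm holds its last target. There are 200 camera calls.

## Working session

There is one attempt and no reset: what is moved stays moved. The work goes in short steps, Python scripts to look and compute and a tool call to move; the robot and the scene stay as the last step left them, time stands still between calls to the robot, and variables do not carry over. Pictures are saved under pics/ and viewed, at most 10 in all, crops included, and the job is handed in when it is done.

```bash
ls; mkdir -p pics; python3 - <<'E'
from station import env
import cv2
for n in("scene","top"):
    c=env.camera(n); cv2.imwrite(f"pics/{n}0.png",c["image"]); print(n,c["camera_matrix"].round(1).tolist(),c["extrinsics"].round(4).tolist())
print(env.state())
E
```

```text
pics
station.py
scene [[574.7, 0.0, 321.4], [0.0, 574.7, 243.6], [0.0, 0.0, 1.0]] [[-0.8586, -0.3685, 0.3563, 0.0765], [-0.5123, 0.6416, -0.5708, 0.4991], [-0.0183, -0.6727, -0.7397, 0.9504], [0.0, 0.0, 0.0, 1.0]]
top [[496.2, 0.0, 325.3], [0.0, 496.2, 242.2], [0.0, 0.0, 1.0]] [[0.0149, -0.9812, 0.1923, 0.3034], [-0.9996, -0.0191, -0.0201, -0.1398], [0.0234, -0.1919, -0.9811, 1.083], [0.0, 0.0, 0.0, 1.0]]
{'time_s': 0.1, 'qpos': array([-1.46232254e+00,  2.63497358e-01, -4.88618401e-02,  1.25940525e+00,
        2.02221694e-05,  1.41550318e+00]), 'qvel': array([ 1.76740414e-04, -1.23713816e-03,  2.57233470e-03, -6.56692324e-05,
        3.00282816e-03,  1.35274754e-03]), 'joint_efforts': array([ 5.14742977e-03, -6.38575459e+01,  3.85067225e+01,  9.82512545e-03,
        1.05797878e-04,  9.53969810e-07]), 'eef_pos': array([ 0.13685507, -0.50659827,  0.23086591]), 'ee_rot': array([-3.11335200e+00, -4.12996870e-01, -6.73316464e-05]), 'contact_force': array([0.03803374, 0.16048826, 0.31060924]), 'torque': array([ 0.0011099 ,  0.00894028, -0.01337599]), 'gripper_force': 0.0, 'finger_gap': 0.08550044315041261}
```

View pics/scene0.png

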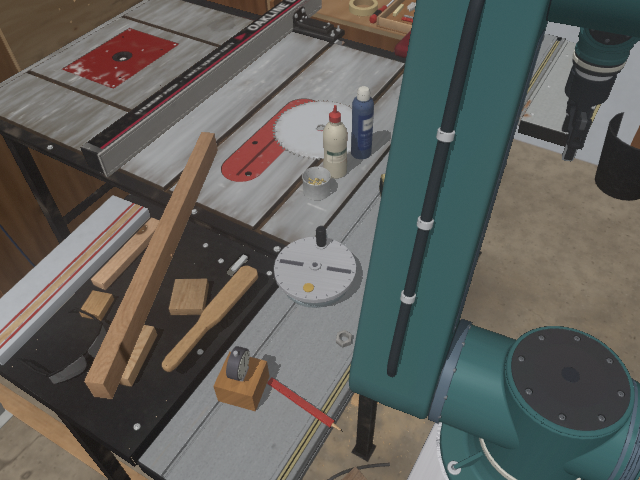

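View pics/top0.png

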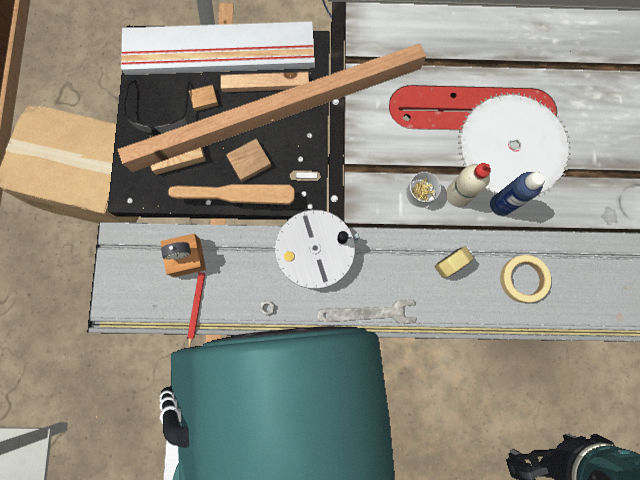

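The scene view shows the plate with its handle at (321,236), the brass pad at (308,288) and the gauge in its rest at (238,363). The top view has the plate centre at (315,248), handle (343,238), pad (289,256), rest and gauge around (182,253).

```bash
cat > h.py <<'E'
import numpy as np, cv2
from station import env
def ray(c,u,v):
    K,E=c["camera_matrix"],c["extrinsics"]
    d=E[:3,:3]@np.linalg.solve(K,[u,v,1.]); return E[:3,3],d
def onz(c,u,v,z):
    o,d=ray(c,u,v); return o+d*(z-o[2])/d[2]
def proj(c,p):
    E=c["extrinsics"]; q=c["camera_matrix"]@(E[:3,:3].T@(np.array(p)-E[:3,3])); return q[:2]/q[2]
def cross(r1,r2):
    A=[];b=[]
    for o,d in(r1,r2):
        d=d/np.linalg.norm(d);M=np.eye(3)-np.outer(d,d);A.append(M);b.append(M@o)
    return np.linalg.lstsq(np.vstack(A),np.hstack(b),rcond=None)[0]
def blob(m,x0,y0,x1,y1):
    k=np.zeros_like(m);k[y0:y1,x0:x1]=m[y0:y1,x0:x1]
    cs=cv2.findContours(k,cv2.RETR_EXTERNAL,cv2.CHAIN_APPROX_NONE)[0]
    return max(cs,key=cv2.contourArea)
def cen(ct):
    M=cv2.moments(ct);return M["m10"]/M["m00"],M["m01"]/M["m00"]
E
python3 - <<'E'
from h import *
c=env.camera("top");s=env.camera("scene")
np.set_printoptions(precision=4,suppress=True)
def masks(c):
    h=cv2.cvtColor(c["image"],cv2.COLOR_BGR2HSV)
    return cv2.inRange(h,(12,110,90),(35,255,255)),cv2.inRange(h,(0,0,0),(180,255,50)),cv2.inRange(h,(0,0,130),(180,50,255)),cv2.inRange(h,(5,100,60),(20,255,255))
br,dk,lt,wd=masks(c); br2,dk2,lt2,wd2=masks(s)
p=cen(blob(br,275,240,302,272));q=cen(blob(br2,295,278,320,298));print("pad",p,q,onz(c,*p,.05),onz(s,*q,.05),cross(ray(c,*p),ray(s,*q)))
b=blob(dk,330,225,356,250);print("handle",cen(b),cv2.boundingRect(b),onz(c,*cen(b),.09))
b=blob(dk2,308,220,335,250);print("handle s",cen(b),cv2.boundingRect(b))
P=blob(cv2.morphologyEx(lt,cv2.MORPH_OPEN,np.ones((5,5))),268,203,362,295)
hull=cv2.convexHull(P);pts=np.array([onz(c,*x[0],.046)[:2] for x in hull],dtype=np.float32)
print("plate",cv2.minEnclosingCircle(pts))
e=cv2.fitEllipse(pts);print(e)
b=blob(wd,155,230,210,282);r=cv2.minAreaRect(b);print("rest",cv2.contourArea(b),r,[onz(c,*x,.055) for x in cv2.boxPoints(r)])
big=np.hstack([cv2.resize(c["image"][225:285,150:220],None,fx=5.5,fy=5.5,interpolation=2),cv2.resize(s["image"][338:398,210:280],None,fx=5.5,fy=5.5,interpolation=2)])
big2=np.hstack([cv2.resize(c["image"][203:293,268:363],None,fx=4,fy=3,interpolation=2),cv2.resize(s["image"][220:310,265:360],None,fx=4,fy=3,interpolation=2)])
big2=cv2.resize(big2,(big.shape[1],270));cv2.imwrite("pics/z1.png",np.vstack([big,big2]));print(big.shape)
E
```

```text
pad (288.61206896551727, 255.9051724137931) (308.0625, 287.16964285714283) [ 0.475 -0.084  0.05 ] [ 0.4734 -0.0822  0.05  ] [ 0.4751 -0.084   0.0471]
handle (342.36213991769546, 237.1275720164609) (338, 232, 10, 12) [ 0.5094 -0.1948  0.09  ]
handle s (323.44444444444446, 240.0952380952381) (322, 235, 4, 11)
plate ((0.46982160210609436, -0.1375446617603302), 0.12309686839580536)
((0.45786774158477783, -0.1313571333885193), (0.2172054499387741, 0.2523059546947479), 110.59249114990234)
rest 932.0 ((182.53846740722656, 255.1923065185547), (37.85041809082031, 39.419342041015625), 78.69007110595703) [array([0.5018, 0.1869, 0.055 ]), array([0.52  , 0.1074, 0.055 ]), array([0.4415, 0.0871, 0.055 ]), array([0.424 , 0.1655, 0.055 ])]
(330, 770, 3)
```

View pics/z1.png

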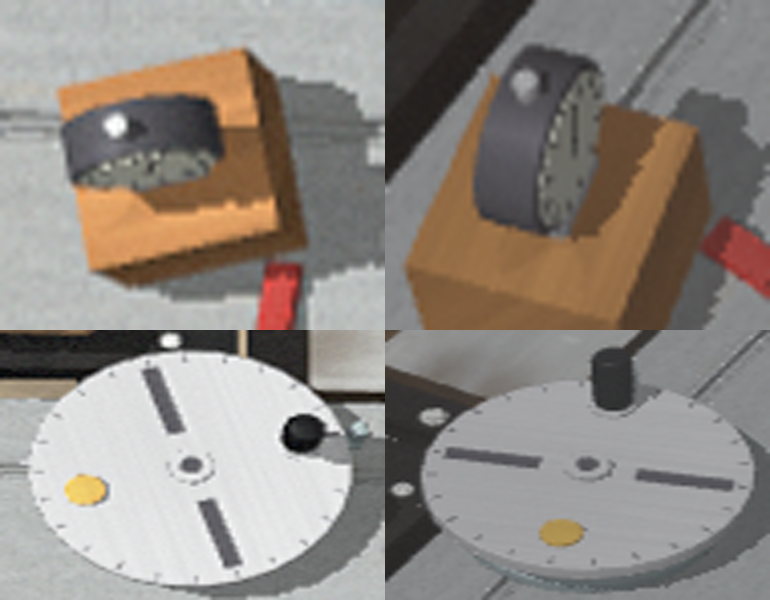

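```bash
python3 - <<'E'
from h import *
from scipy.spatial.transform import Rotation as R
np.set_printoptions(precision=4,suppress=True)
c=env.camera("top");s=env.camera("scene")
k=[(60,88),(245,48),(277,225),(92,270)]
P=np.array([onz(c,150+x/5.5,225+y/5.5,.055) for x,y in k]);print("restcorn",P,P.mean(0),[np.linalg.norm(P[i]-P[i-1]) for i in range(4)])
d=(P[1]-P[0])+(P[2]-P[3]);print("edge ang",np.degrees(np.arctan2(d[1],d[0])))
d=(P[3]-P[0])+(P[2]-P[1]);print("edge2 ang",np.degrees(np.arctan2(d[1],d[0])))
print("cap",onz(c,171.5,247.7,.124),onz(s,235.5,353.5,.124),cross(ray(c,171.5,247.7),ray(s,235.5,353.5)))
print("bolt",onz(c,315.2,248,.051),onz(s,315.1,264.3,.051),cross(ray(c,315.2,248),ray(s,315.1,264.3)))
print("handle",onz(c,342.4,236.8,.098),onz(s,321.2,228.5,.098),cross(ray(c,342.4,236.8),ray(s,321.2,228.5)))
pad=onz(c,288.6,255.9,.05);h=onz(c,342.4,236.8,.098);print(np.linalg.norm((h-pad)[:2]),pad+(h-pad)*58/118)
print(R.from_rotvec(env.state()["ee_rot"]).as_matrix())
E
```

```text
restcorn [[0.5008 0.1839 0.055 ]
 [0.5178 0.1148 0.055 ]
 [0.4497 0.0984 0.055 ]
 [0.4313 0.1665 0.055 ]] [0.4749 0.1409 0.055 ] [np.float64(0.07164750765142804), np.float64(0.07111096055043248), np.float64(0.07008359708931355), np.float64(0.07057387347058172)]
edge ang -75.56673670607239
edge2 ang -166.16669151078364
cap [0.4747 0.1406 0.124 ] [0.472  0.1445 0.124 ] [0.4752 0.1421 0.1182]
bolt [ 0.4928 -0.1397  0.051 ] [ 0.4917 -0.1392  0.051 ] [ 0.4926 -0.1398  0.0499]
handle [ 0.5084 -0.1944  0.098 ] [ 0.509  -0.1944  0.098 ] [ 0.5086 -0.1943  0.0982]
0.11538062304854724 [ 0.4914 -0.1383  0.0736]
[[ 0.9654  0.2608 -0.    ]
 [ 0.2608 -0.9654  0.0004]
 [ 0.0001 -0.0004 -1.    ]]
```

Measured: plate centre ≈ (0.492,-0.139), handle ≈ (0.509,-0.195), pad ≈ (0.475,-0.084) and gauge axis ≈ (0.475,0.141). Handle to pad measures 115 mm against the given 118, and the rest's sides 71 mm against 72. The dial axis lies along 14°. I'll turn the wrist so that the fingers close along that line.

Units first: shifts go in shares of 50 mm and turns go in shares of pi rad. So -0.15 rad / 3.1416 = -0.0477.

>>> jog_arm(
  deltas={"aperture": [0.06,0.06,0.06,0.06,0.06,0.06,0.06,0.06,0.06,0.06,0.06,0.06],"dx": [0,0,0,0,0,0,0,0,0,0,0,0],"dy": [0,0,0,0,0,0,0,0,0,0,0,0],"dz": [0,0,0,0,0,0,0,0,0,0,0,0],"rx": [0,0,0,0,0,0,0,0,0,0,0,0],"ry": [0,0,0,0,0,0,0,0,0,0,0,0],"rz": [-0.0446,-0.0446,-0.0446,-0.0446,-0.0446,-0.0446,-0.0446,-0.0446,-0.0446,-0.0446,-0.0477,0]},
)

```text
time_s: 1.5
eef_pos: [0.1369, -0.5068, 0.2312]
ee_rot: [-1.933, -2.477, -0.0]
contact_force: [-0.0, -0.8, -0.1]
finger_gap: 0.0597
gripper_force: 0.0
```

```bash
cat >> h.py <<'E'
from scipy.spatial.transform import Rotation as R
def to(x,y,z):
    st=env.state();M=R.from_rotvec(st["ee_rot"]).as_matrix()
    print("t",round(st["time_s"],1),"pos",st["eef_pos"].round(4),"yaw",np.degrees(np.arctan2(M[1,0],M[0,0])).round(2),"tilt",M[2].round(4),"F",st["contact_force"].round(1),"gap",round(st["finger_gap"],4),"q",st["qpos"].round(2))
    print("tool delta",(M.T@(np.array([x,y,z])-st["eef_pos"])).round(4))
E
python3 -c "
from h import *
to(.509,-.195,.16)"
```

```text
t 1.5 pos [ 0.1369 -0.5068  0.2312] yaw 104.07 tilt [ 1.e-04  0.e+00 -1.e+00] F [-0.  -0.8 -0.1] gap 0.0597 q [-1.46  0.26 -0.05  1.26  0.   -0.14]
tool delta [0.212  0.4368 0.0713]
```

Converted, 0.0364 m is 0.728, 0.0177 m is 0.354.

>>> jog_arm(
  deltas={"aperture": [0.06,0.06,0.06,0.06,0.06,0.06,0.06,0.06,0.06,0.06,0.06,0.06,0.06,0.06,0.06,0.06],"dx": [0.354,0.354,0.354,0.354,0.354,0.354,0.354,0.354,0.354,0.354,0.354,0.354,0,0,0,0],"dy": [0.728,0.728,0.728,0.728,0.728,0.728,0.728,0.728,0.728,0.728,0.728,0.728,0,0,0,0],"dz": [0,0,0,0,0,0,0,0,0,0,0,0,0.7,0.7,0,0],"rx": [0,0,0,0,0,0,0,0,0,0,0,0,0,0,0,0],"ry": [0,0,0,0,0,0,0,0,0,0,0,0,0,0,0,0],"rz": [0,0,0,0,0,0,0,0,0,0,0,0,0,0,0,0]},
)

```text
time_s: 3.1
eef_pos: [0.5096, -0.1956, 0.162]
ee_rot: [-1.939, -2.471, 0.0]
contact_force: [0.5, 0.1, 1.2]
finger_gap: 0.06
gripper_force: 0.0
```

```bash
python3 - <<'E'
from h import *
to(.509,-.195,.062)
s=env.camera("scene");c=env.camera("top")
cv2.imwrite("pics/a1.png",np.hstack([cv2.resize(s["image"][190:310,265:365],(400,480)),cv2.resize(c["image"][190:310,265:365],(400,480))]))
E
```

```text
t 3.1 pos [ 0.5096 -0.1956  0.162 ] yaw 103.76 tilt [ 4.e-04 -4.e-04 -1.e+00] F [0.5 0.1 1.2] gap 0.06 q [-0.52  0.33 -0.14  1.1  -0.    0.81]
tool delta [ 0.0007 -0.0004  0.1   ]
```

View pics/a1.png

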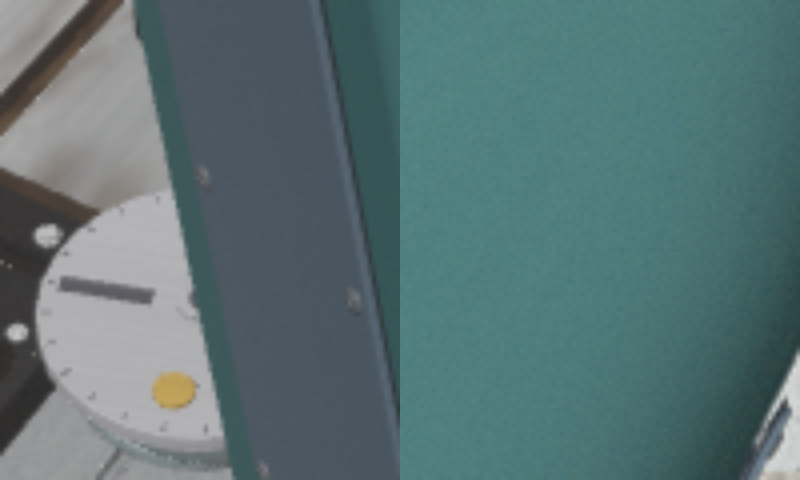

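The pad shows at left crop (175,390), but the arm hides the handle in both views. I'll go down on the measured position and close, reading the force and the opening.

Converted, 0.02 m is 0.4, 0.018 m is 0.36.

>>> jog_arm(
  deltas={"aperture": [0.06,0.06,0.06,0.06,0.06,0.06],"dx": [0,0,0,0,0,0],"dy": [0,0,0,0,0,0],"dz": [0.4,0.4,0.4,0.4,0.36,0],"rx": [0,0,0,0,0,0],"ry": [0,0,0,0,0,0],"rz": [0,0,0,0,0,0]},
)

```text
time_s: 3.8
eef_pos: [0.5095, -0.1957, 0.063]
ee_rot: [-1.937, -2.472, 0.0]
contact_force: [0.2, 0.0, 1.2]
finger_gap: 0.0604
gripper_force: 0.0
```

>>> jog_arm(
  deltas={"aperture": [0.02,0.015,0.015,0.015,0.015,0.015],"dx": [0,0,0,0,0,0],"dy": [0,0,0,0,0,0],"dz": [0,0,0,0,0,0],"rx": [0,0,0,0,0,0],"ry": [0,0,0,0,0,0],"rz": [0,0,0,0,0,0]},
)

```text
time_s: 4.4
eef_pos: [0.5107, -0.1961, 0.0649]
ee_rot: [1.934, 2.472, 0.001]
contact_force: [-0.9, 1.0, 9.9]
finger_gap: 0.0204
gripper_force: 58.3
```

```bash
python3 -c "
from h import *
to(.509,-.195,.062)"
```

```text
t 4.4 pos [ 0.5107 -0.1961  0.0649] yaw 103.92 tilt [-0.0019  0.0021 -1.    ] F [-0.9  1.   9.9] gap 0.0204 q [-0.52  0.4  -0.31  0.85  0.    0.81]
tool delta [ 0.0015 -0.0014  0.0028]
```

```bash
cat >> h.py <<'E'
def arc(a0,n,step,r=.06,yaw=103.9):
    M=np.array([[np.cos(np.radians(yaw)),np.sin(np.radians(yaw))],[np.sin(np.radians(yaw)),-np.cos(np.radians(yaw))]])
    a=np.radians(a0+step*np.arange(n+1));p=r*np.c_[np.cos(a),np.sin(a)]
    print(";".join(f"{x:.4f} {y:.4f}" for x,y in np.diff(p,axis=0)@M.T))
E
python3 -c "
from h import *
arc(-72.5,30,12)"
```

```text
0.0021 0.0124;0.0046 0.0117;0.0069 0.0104;0.0090 0.0088;0.0106 0.0067;0.0118 0.0044;0.0124 0.0018;0.0125 -0.0008;0.0121 -0.0034;0.0111 -0.0058;0.0097 -0.0080;0.0078 -0.0098;0.0056 -0.0112;0.0031 -0.0121;0.0005 -0.0125;-0.0021 -0.0124;-0.0046 -0.0117;-0.0069 -0.0104;-0.0090 -0.0088;-0.0106 -0.0067;-0.0118 -0.0044;-0.0124 -0.0018;-0.0125 0.0008;-0.0121 0.0034;-0.0111 0.0058;-0.0097 0.0080;-0.0078 0.0098;-0.0056 0.0112;-0.0031 0.0121;-0.0005 0.0125
```

>>> jog_arm(
  deltas={"aperture": [0.015,0.015,0.015,0.015,0.015,0.015],"dx": [0.042,0.092,0.138,0.18,0.212,0],"dy": [0.248,0.234,0.208,0.176,0.134,0],"dz": [0,0,0,0,0,0],"rx": [0,0,0,0,0,0],"ry": [0,0,0,0,0,0],"rz": [0,0,0,0,0,0]},
)

```text
time_s: 5.0
eef_pos: [0.5516, -0.1505, 0.0649]
ee_rot: [1.933, 2.473, 0.002]
contact_force: [-0.9, 0.1, 8.3]
finger_gap: 0.0206
gripper_force: 58.9
```

```bash
python3 -c "
from h import *
a=np.radians(-12.5);to(.4922+.06*np.cos(a),-.139+.06*np.sin(a),.063)"
```

```text
t 5.0 pos [ 0.5516 -0.1505  0.0649] yaw 103.98 tilt [-0.0013  0.0024 -1.    ] F [-0.9  0.1  8.3] gap 0.0206 q [-0.41  0.44 -0.25  0.88  0.    0.92]
tool delta [-0.0012 -0.0012  0.0019]
```

Converted, -0.0125 m is -0.25, 0.0124 m is 0.248.

>>> jog_arm(
  deltas={"aperture": [0.015,0.015,0.015,0.015,0.015,0.015,0.015,0.015,0.015,0.015,0.015],"dx": [0.236,0.248,0.25,0.242,0.222,0.194,0.156,0.112,0.062,0.01,0],"dy": [0.088,0.036,-0.016,-0.068,-0.116,-0.16,-0.196,-0.224,-0.242,-0.25,0],"dz": [0,0,0,0,0,0,0,0,0,0,0],"rx": [0,0,0,0,0,0,0,0,0,0,0],"ry": [0,0,0,0,0,0,0,0,0,0,0],"rz": [0,0,0,0,0,0,0,0,0,0,0]},
)

```text
time_s: 6.1
eef_pos: [0.4738, -0.0818, 0.0648]
ee_rot: [1.935, 2.471, 0.0]
contact_force: [-0.9, -0.1, 7.8]
finger_gap: 0.0201
gripper_force: 59.0
```

```bash
python3 -c "
from h import *
a=np.radians(107.5);to(.4922+.06*np.cos(a),-.139+.06*np.sin(a),.063)"
```

```text
t 6.1 pos [ 0.4738 -0.0818  0.0648] yaw 103.89 tilt [-0.0023  0.0019 -1.    ] F [-0.9 -0.1  7.8] gap 0.0201 q [-0.34  0.31 -0.48  0.79 -0.    0.99]
tool delta [-0.      0.0004  0.0018]
```

Converted, -0.0125 m is -0.25, -0.0124 m is -0.248.

>>> jog_arm(
  deltas={"aperture": [0.015,0.015,0.015,0.015,0.015,0.015,0.015,0.015,0.015,0.015,0.015,0.015,0.015,0.015,0.015,0.015,0.015,0.015,0.015],"dx": [-0.042,-0.092,-0.138,-0.18,-0.212,-0.236,-0.248,-0.25,-0.242,-0.222,-0.194,-0.156,-0.112,-0.062,-0.01,0,0,0,0],"dy": [-0.248,-0.234,-0.208,-0.176,-0.134,-0.088,-0.036,0.016,0.068,0.116,0.16,0.196,0.224,0.242,0.25,0,0,0,0],"dz": [0,0,0,0,0,0,0,0,0,0,0,0,0,0,0,0,0,0,0],"rx": [0,0,0,0,0,0,0,0,0,0,0,0,0,0,0,0,0,0,0],"ry": [0,0,0,0,0,0,0,0,0,0,0,0,0,0,0,0,0,0,0],"rz": [0,0,0,0,0,0,0,0,0,0,0,0,0,0,0,0,0,0,0]},
)

```text
time_s: 8.0
eef_pos: [0.5109, -0.196, 0.0649]
ee_rot: [1.934, 2.472, 0.001]
contact_force: [0.6, 0.6, 9.8]
finger_gap: 0.0197
gripper_force: 59.7
```

```bash
python3 -c "
from h import *
to(.5102,-.196,.065)"
```

```text
t 8.0 pos [ 0.5109 -0.196   0.0649] yaw 103.93 tilt [-0.0019  0.0024 -1.    ] F [0.6 0.6 9.8] gap 0.0197 q [-0.52  0.4  -0.31  0.85  0.    0.81]
tool delta [ 0.0002 -0.0007 -0.0001]
```

Converted, -0.04 m is -0.8, -0.03 m is -0.6.

>>> jog_arm(
  deltas={"aperture": [0.06,0.06,0.06,0.06,0.06,0.06,0.06,0.06],"dx": [0,0,0,0,0,0,0,0],"dy": [0,0,0,0,0,0,0,0],"dz": [0,0,0,-0.6,-0.8,-0.8,-0.8,0],"rx": [0,0,0,0,0,0,0,0],"ry": [0,0,0,0,0,0,0,0],"rz": [0,0,0,0,0,0,0,0]},
)

```text
time_s: 8.8
eef_pos: [0.5114, -0.1965, 0.2182]
ee_rot: [1.932, 2.469, 0.002]
contact_force: [0.1, -1.3, -0.3]
finger_gap: 0.0598
gripper_force: 0.0
```

```bash
python3 - <<'E'
from h import *
to(.475,.1412,.215)
s=env.camera("scene")
h=cv2.cvtColor(s["image"],cv2.COLOR_BGR2HSV)
b=cen(blob(cv2.inRange(h,(12,110,90),(35,255,255)),285,265,330,305));print(b,onz(s,*b,.05))
cv2.imwrite("pics/a2.png",cv2.resize(s["image"][220:420,190:390],(600,600)))
E
```

```text
t 8.8 pos [ 0.5114 -0.1965  0.2182] yaw 103.92 tilt [-0.0049  0.0052 -1.    ] F [ 0.1 -1.3 -0.3] gap 0.0598 q [-0.52  0.3  -0.03  1.23  0.    0.81]
tool delta [0.3365 0.0459 0.0018]
(307.5, 287.0) [ 0.47462103 -0.08201611  0.05      ]
```

View pics/a2.png

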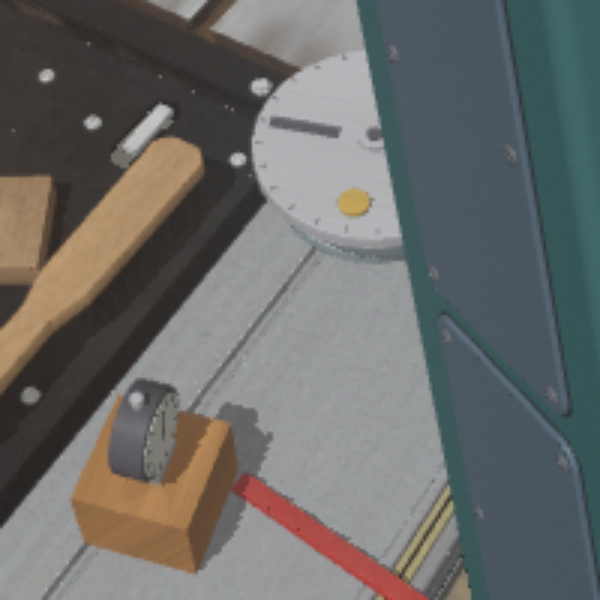

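The pad is at crop (354,202), pixel (307.5,287), within 1 px of where it started. So the plate is back after one full turn. The gauge still stands upright in its rest, with its cap at crop (138,398). Moving over the gauge.

Converted, 0.0336 m is 0.672, 0.0046 m is 0.092.

>>> jog_arm(
  deltas={"aperture": [0.06,0.06,0.06,0.06,0.06,0.06,0.06,0.06,0.06,0.06,0.06,0.06,0.06,0.06],"dx": [0.672,0.672,0.672,0.672,0.672,0.672,0.672,0.672,0.672,0.672,0,0,0,0],"dy": [0.092,0.092,0.092,0.092,0.092,0.092,0.092,0.092,0.092,0.092,0,0,0,0],"dz": [0,0,0,0,0,0,0,0,0,0,0.6,0.4,0,0],"rx": [0,0,0,0,0,0,0,0,0,0,0,0,0,0],"ry": [0,0,0,0,0,0,0,0,0,0,0,0,0,0],"rz": [0,0,0,0,0,0,0,0,0,0,0,0,0,0]},
)

```text
time_s: 10.25
eef_pos: [0.4732, 0.1415, 0.1632]
ee_rot: [-1.935, -2.473, 0.001]
contact_force: [0.5, -0.1, 0.3]
finger_gap: 0.0604
gripper_force: 0.0
```

```bash
python3 - <<'E'
from h import *
to(.4748,.141,.070)
s=env.camera("scene");cv2.imwrite("pics/a3.png",cv2.resize(s["image"][300:420,180:300],(600,600)))
E
```

```text
t 10.2 pos [0.4732 0.1415 0.1632] yaw 103.91 tilt [ 2.0e-04 -1.3e-03 -1.0e+00] F [ 0.5 -0.1  0.3] gap 0.0604 q [ 0.13  0.24 -0.27  1.06  0.    1.45]
tool delta [-0.0009  0.0016  0.0932]
```

View pics/a3.png

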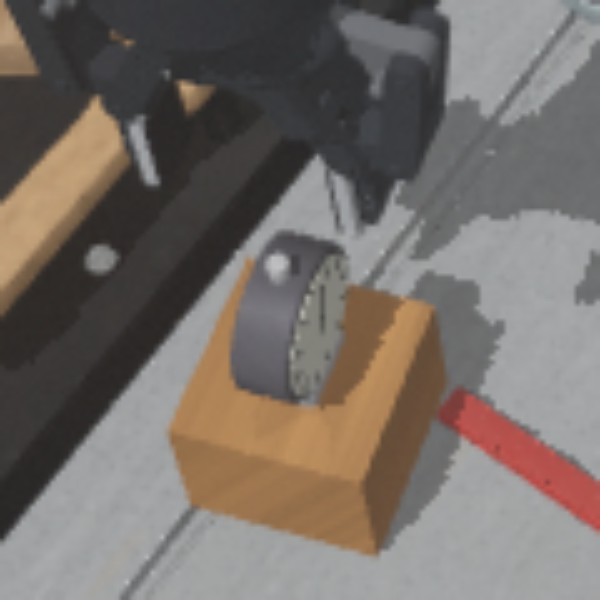

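The open fingertips straddle the gauge, at crop (150,185) and (355,230), with the cap at (277,265) between them. Going down with the small y correction, then gripping.

Converted, 0.02 m is 0.4, 0.013 m is 0.26.

>>> jog_arm(
  deltas={"aperture": [0.06,0.06,0.06,0.06,0.06,0.06,0.06],"dx": [-0.018,0,0,0,0,0,0],"dy": [0.032,0,0,0,0,0,0],"dz": [0.4,0.4,0.4,0.4,0.26,0,0],"rx": [0,0,0,0,0,0,0],"ry": [0,0,0,0,0,0,0],"rz": [0,0,0,0,0,0,0]},
)

```text
time_s: 11.0
eef_pos: [0.4759, 0.141, 0.0712]
ee_rot: [1.936, 2.473, 0.001]
contact_force: [-0.6, 0.4, 0.1]
finger_gap: 0.0601
gripper_force: 0.0
```

>>> jog_arm(
  deltas={"aperture": [0.04,0.03,0.015,0.015,0.015,0.015,0.015],"dx": [0,0,0,0,0,0,0],"dy": [0,0,0,0,0,0,0],"dz": [0,0,0,0,0,0,0],"rx": [0,0,0,0,0,0,0],"ry": [0,0,0,0,0,0,0],"rz": [0,0,0,0,0,0,0]},
)

```text
time_s: 11.7
eef_pos: [0.4757, 0.1411, 0.071]
ee_rot: [1.935, 2.474, 0.001]
contact_force: [-2.2, -0.8, 7.3]
finger_gap: 0.021
gripper_force: 58.6
```

```bash
python3 -c "
from h import *
to(.4748,.141,.070)"
```

```text
t 11.7 pos [0.4757 0.1411 0.071 ] yaw 103.92 tilt [-2.0e-04  1.2e-03 -1.0e+00] F [-2.2 -0.8  7.3] gap 0.021 q [ 0.12  0.32 -0.43  0.82 -0.    1.45]
tool delta [ 0.0001 -0.0009  0.001 ]
```

Converted, -0.025 m is -0.5, -0.02 m is -0.4.

>>> jog_arm(
  deltas={"aperture": [0.015,0.015,0.015,0.015,0.015,0.015,0.015],"dx": [0,0,0,0,0,0,0],"dy": [0,0,0,0,0,0,0],"dz": [-0.3,-0.4,-0.4,-0.5,0,0,0],"rx": [0,0,0,0,0,0,0],"ry": [0,0,0,0,0,0,0],"rz": [0,0,0,0,0,0,0]},
)

```text
time_s: 12.4
eef_pos: [0.4748, 0.1411, 0.1494]
ee_rot: [-1.935, -2.474, 0.001]
contact_force: [0.4, -0.3, -1.3]
finger_gap: 0.0215
gripper_force: 58.9
```

```bash
python3 - <<'E'
from h import *
to(.4748,-.084,.150)
s=env.camera("scene");cv2.imwrite("pics/a4.png",cv2.resize(s["image"][280:400,180:300],(600,600)))
E
```

```text
t 12.4 pos [0.4748 0.1411 0.1494] yaw 103.92 tilt [ 1.0e-04 -1.2e-03 -1.0e+00] F [ 0.4 -0.3 -1.3] gap 0.0215 q [ 0.12  0.25 -0.29  1.03 -0.    1.45]
tool delta [-0.2184 -0.0542 -0.0005]
```

View pics/a4.png

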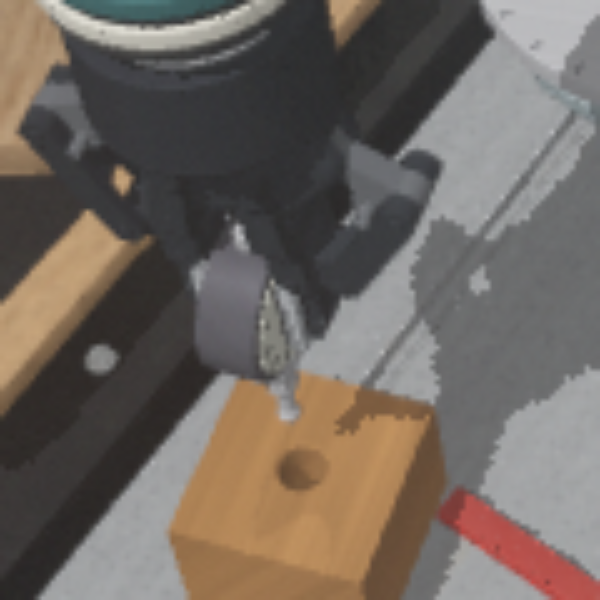

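The gauge is lifted upright and clear. Its tip is at crop (289,417), pixel (237.8,363.4), and the empty hole is at (302,470), pixel (240.4,374).

```bash
python3 - <<'E'
from h import *
s=env.camera("scene")
print("tip",onz(s,237.8,363.2,.0894),"hole",onz(s,240.4,374,.055),"pad",onz(s,307.8,287.1,.05))
E
```

```text
tip [0.47371536 0.14304576 0.0894    ] hole [0.47279836 0.14391771 0.055     ] pad [ 0.47397343 -0.08210051  0.05      ]
```

Converted, -0.0273 m is -0.546, -0.0068 m is -0.136.

>>> jog_arm(
  deltas={"aperture": [0.015,0.015,0.015,0.015,0.015,0.015,0.015,0.015,0.015,0.015,0.015,0.015,0.015,0.015,0.015],"dx": [-0.546,-0.546,-0.546,-0.546,-0.546,-0.546,-0.546,-0.546,0,0,0,0,0,0,0],"dy": [-0.136,-0.136,-0.136,-0.136,-0.136,-0.136,-0.136,-0.128,0,0,0,0,0,0,0],"dz": [0,0,0,0,0,0,0,0,0,0.24,0.24,0.16,0,0,0],"rx": [0,0,0,0,0,0,0,0,0,0,0,0,0,0,0],"ry": [0,0,0,0,0,0,0,0,0,0,0,0,0,0,0],"rz": [0,0,0,0,0,0,0,0,0,0,0,0,0,0,0]},
)

```text
time_s: 14.0
eef_pos: [0.4757, -0.0838, 0.1187]
ee_rot: [1.935, 2.474, 0.0]
contact_force: [1.7, 0.6, -1.5]
finger_gap: 0.0214
gripper_force: 59.0
```

```bash
python3 - <<'E'
from h import *
to(.475,-.084,.104)
s=env.camera("scene");cv2.imwrite("pics/a5.png",cv2.resize(s["image"][220:320,260:360],(600,600)))
E
```

```text
t 14.0 pos [ 0.4757 -0.0838  0.1187] yaw 103.94 tilt [-3.e-04  5.e-04 -1.e+00] F [ 1.7  0.6 -1.5] gap 0.0214 q [-0.34  0.26 -0.38  0.94  0.    0.98]
tool delta [-0.     -0.0008  0.0147]
```

View pics/a5.png

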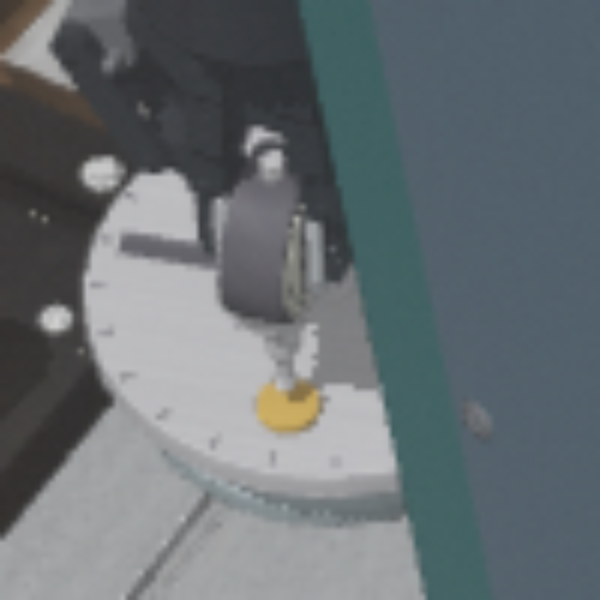

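The tip is at crop (289,388), directly above the pad's centre at (289,407), as it should be 9 mm up. Pressing down slowly.

Converted, 0.003 m is 0.06, 0.002 m is 0.04.

>>> jog_arm(
  deltas={"aperture": [0.015,0.015,0.015,0.015,0.015,0.015,0.015,0.015],"dx": [0,0,0,0,0,0,0,0],"dy": [0,-0.008,0,0,0,0,0,0],"dz": [0.06,0.06,0.04,0.02,0,0,0,0],"rx": [0,0,0,0,0,0,0,0],"ry": [0,0,0,0,0,0,0,0],"rz": [0,0,0,0,0,0,0,0]},
)

```text
time_s: 14.85
eef_pos: [0.4751, -0.0839, 0.1093]
ee_rot: [1.936, 2.474, 0.0]
contact_force: [-0.4, -0.6, 0.7]
finger_gap: 0.0216
gripper_force: 59.0
```

```bash
python3 -c "
from h import *
to(.475,-.084,.104)"
```

```text
t 14.8 pos [ 0.4751 -0.0839  0.1093] yaw 103.92 tilt [-0.  0. -1.] F [-0.4 -0.6  0.7] gap 0.0216 q [-0.34  0.27 -0.39  0.91 -0.    0.98]
tool delta [-0.     -0.0001  0.0053]
```

>>> jog_arm(
  deltas={"aperture": [0.015,0.015,0.015,0.015,0.015,0.015,0.015,0.015],"dx": [0,0,0,0,0,0,0,0],"dy": [0,0,0,0,0,0,0,0],"dz": [0.04,0.04,0.02,0,0,0,0,0],"rx": [0,0,0,0,0,0,0,0],"ry": [0,0,0,0,0,0,0,0],"rz": [0,0,0,0,0,0,0,0]},
)

```text
time_s: 15.65
eef_pos: [0.4751, -0.0839, 0.1043]
ee_rot: [1.936, 2.474, 0.0]
contact_force: [-0.9, 0.0, 1.5]
finger_gap: 0.0217
gripper_force: 59.0
```

```bash
python3 - <<'E'
from h import *
to(.475,-.084,.104)
s=env.camera("scene");cv2.imwrite("pics/a6.png",cv2.resize(s["image"][220:320,260:360],(600,600)))
print([env.camera("scene") and env.state()["contact_force"].round(1) for _ in range(6)])
E
```

```text
t 15.7 pos [ 0.4751 -0.0839  0.1043] yaw 103.93 tilt [-1.e-04  1.e-04 -1.e+00] F [-0.9  0.   1.5] gap 0.0217 q [-0.34  0.27 -0.4   0.9  -0.    0.98]
tool delta [-0.     -0.0001  0.0003]
[array([ 0.8, -0.3,  1.6]), array([-0.4, -0.3,  0.9]), array([-0.6, -0.2,  0.5]), array([0.5, 0.2, 1. ]), array([ 0.3, -1. ,  1.5]), array([-0.5,  0.4,  1.1])]
```

View pics/a6.png

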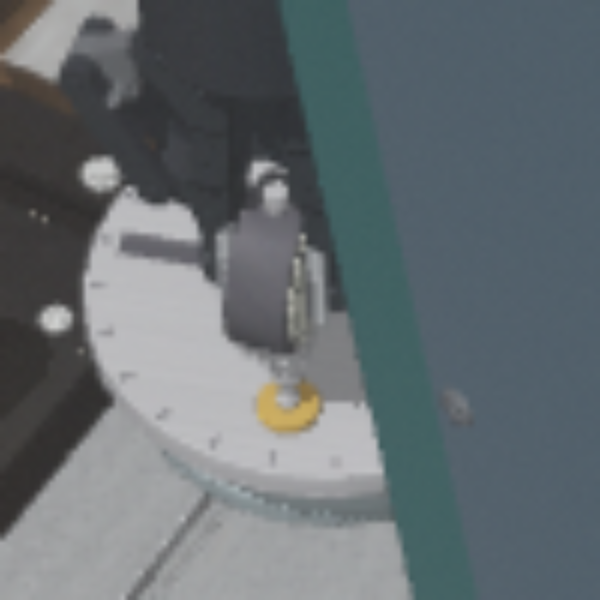

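The tip sits at crop (288,403) on the middle of the pad at (289,407). The force has changed by about 2.5 N from free hanging, which means the plunger is about half in.

```bash
python3 -c "
from h import *
print(env.close_job())"
```

```text
the job is handed in; nothing more can be done
None
```

I turned the plate one full turn anticlockwise and handed the job in with the gauge still gripped and upright, its plunger about half in (about 2.5 N) on the middle of the pad; no verdict came back.

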